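Open the spice mill for filling

TASK

The spice mill has to be opened for filling, but somebody left the wooden paddle lying on its cap: hang the paddle by its eye on the peg of the utensil stand and let go of it. Then unscrew the mill's cap, whose thread may be right-handed or left-handed, so if it stops at once one way turn it loose the other way instead of pulling it off over the thread. Finish while holding the cap in the gripper, still, roughly level and lifted at least 5 cm clear of the mill, and leave everything else on the counter where it is.

Things in the scene. Friction and masses are not known exactly. Their poses are not given: they have to be found in the camera images.
- mill: Electric spice mill, fixed. A round aluminium hopper, 84 mm across, has a flat shoulder 120 mm above the counter on which the cap sits; a white motor housing (75 x 85 mm, top at 140 mm) stands from 60 to 136 mm along its +x. Origin on the counter under the hopper's axis; z up, +x from hopper to housing, within 0.3 rad of straight away from the robot.
- cap: The mill's loose aluminium cap, about 0.15 kg: 64 mm across, 21 mm high, with a straight grip bar on top (44 mm along the cap's x, 16 mm wide in y, from 21 to 51 mm above the origin). Origin: centre of its underside, on the mill's shoulder when closed; z up. Closed, the bar lies along the mill's x. Three lugs inside it sit under the neck's thread.
- mill_neck (a point): Centre of the mill's shoulder. The thread's hand is drawn afresh and hidden: seen from above, one way the cap meets a hard stop within 0.15 rad; the other way it turns easily, is free to lift from 0.75 rad on and stops at 1.4 rad (aim for about 1.05). Before that it lifts 1.5 mm at most. To clear the neck it must rise 13 mm.
- cap_bar (a point): Point on the cap's axis inside its grip bar, 43 mm above the cap's underside and 8 mm below the bar's top; axes as the cap's.
- paddle: Loose flat wooden paddle, 60 g, 166 mm long, 8 mm thick. Origin: underside, near its balance point. Along x: blade 42 mm wide from -82 to -20 mm, handle 18 mm wide to +70, then a square eye end (36 mm, round hole 23 mm) centred at +86 mm. At first it lies flat on the cap's bar, underside 171 mm above the counter, roughly along the bar, eye over the motor housing.
- paddle_eye (a point): Centre of the paddle's hole, at mid thickness; axes as the paddle's (z is the hole's axis).
- stand: Dark-wood utensil stand, fixed: base 110 x 110 x 14 mm, upright post (18 x 44 mm, 250 mm high) with its front face 28 mm along +x from the origin. A steel peg, 8 mm thick, 60 mm long, leaves that face at 45 degrees, up and to -x (within 0.3 rad of towards the robot). Origin on the counter; z up. The eye goes down along the peg; let go, the paddle swings down to hang.
- peg_root (a point): Point on the peg's axis where it leaves the post, 195 mm above the counter; axes as the stand's.
- peg_tip (a point): End of the peg's axis, 42 mm higher and 42 mm further to the stand's -x than the root, 237 mm above the counter; axes as the stand's.
- jar_a: Bystander: amber glass jar with clip-on lid, 60 mm across, 78 mm high, between the mill's and the stand's places. Origin under its centre.
- jar_b: Bystander: second such jar, near the robot on the left (+y). Origin under its centre.
- molcajete: Bystander: grey basalt mortar on three feet, 150 mm across, 100 mm high, far left. Origin under its centre.
- pestle: Bystander: wooden pestle standing upright, 44 mm across, 108 mm high, in the middle near the robot. Origin under its centre.
- squeezer: Bystander: yellow enamelled lime squeezer lying flat, 220 mm long, 70 mm wide, 50 mm high, far right (-y). Origin under its middle.
- salt_bowl: Bystander: small terracotta bowl, 76 mm across, 35 mm high, near the robot on the right. Origin under its centre.
- spice_tin: Bystander: plain steel tin, 52 mm across, 70 mm high, in the middle at the back. Origin under its centre.
Not all that is in view belongs to the job. Leave any purple or yellow look-alike of the cap alone.

How it is judged:
By the outcome, as a careful person would: the job done as asked, in the order asked, and still so for the second after the job is handed in, while the arm keeps its last pose, push and grip.
It also fails if it takes over 59 s, if anything falls off the work surface, if the arm or the gripper's body presses on something with over 40 N, if the wrist force passes 120 N, or if a joint passes its speed limit or range.

ROBOT

A 6-joint arm with a two-finger parallel gripper is mounted at the origin on the work surface. World frame = base frame: x ahead of the robot, y to its left, z up, the work surface at z = 0. Lengths are in m, angles in rad, forces in N, time in s.
With the tool pointing down it reaches from about 0.375 to 0.9 m from the base axis. Payload 3.1 kg.
Tool frame: the origin (TCP) lies midway between the tips of the shut fingers; the grasp point (between the pads) lies 19 mm behind it (env.grip_depth is the distance from the TCP to the grasp point, in m); z points along the fingers, y is the direction in which the jaws open and shut (so a half turn about z gives the same grasp; the last joint's range is limited). The gripper opens to 85 mm and grips with 20 to 120 N. Pads are 22 mm wide; open, the fingers measure 114 mm over their backs; the gripper's body (76 mm by 85 mm) begins 54 mm behind the grasp point. The pads swing forward as they close: fully open they stand 13 mm farther back than shut.
Start: joints at [0.997, 0.527, 1.433, -0, 1.181, -0.178], TCP at [0.241, 0.577, 0.21] pointing down, gripper open.
Joint ranges: [-3.08, 3.08], [-0.75, 2.2], [0.22, 2.44], [-1.43, 4.57], [0, 2.65], [-2.85, 2.85]. Speed limits (rad/s): [2.79, 2.79, 3.14, 3.14, 3.14, 3.14].

INTERFACE

Orientations are given as a unit quaternion [x, y, z, w].
In Python, from cell import sensors, optics, env, spotter gives the robot as it stands.
- The arm moves only by the tool drive_tool, never from a script. Its argument "steps" is a list of rows, each a list of 7 numbers: the shift along the tool's x, y, z in m, then the turn, a rotation vector about the tool's x, y, z in rad, then the closure in counts, from 0 (fully open) to 255 (shut). In form: [[tx, ty, tz, ax, ay, az, jaw], ...]. A call has 1 to 20 rows; each row shifts and turns the pose as measured when the row begins, along the tool's axes as they then stand; what a row does not reach is not made up. A row lasts 1/10 s, in which the tool goes at most 50 mm and 8.59 degrees, less where a joint would pass 70% of its speed; a pose out of reach is approached as far as the arm can. A call with a gripper value outside its range is refused whole. The fingers move at their own pace and stop on an object; "squeeze" is the grip in N (left out, the last holds). Time passes only in rows, so rows that do not move let the fingers close. It gives the time, the measured TCP pose, the force and the opening at its end, in the units of the state.
- sensors.get_state(): the state, without advancing time (a new reading comes with each control period).
- optics.get_image(name): name is "scene" or "top"; returns the picture (384x512x3 uint8, red, green, blue); there is no depth.
- optics.camera_params(name): a dict with "fx", "fy", "cx", "cy" (pixels), "R" (3x3) and "t" (3): a world point X has camera coordinates R X + t. Camera axes: x right, y down, z forward; pixel columns grow to the right and rows downward; lengths in m; the calibration is good to about 2 mm. A picture is of the moment at which its call begins. camera_params takes no time and is no camera call.
- env.hand_in(): hands the job in, once; it reports no verdict.
Trained networks look in the newest picture that a camera, given by its name, has taken for a name from the list of things; names that differ only in an ending like _2 or _b are one class to them, and where a whole thing is asked for, a point or a joint stands for the part that bears it (a point fixed in the world has none). Each returns a list of dicts, best first, with "conf" (0 to 1); they miss things now and then, are a little off and sometimes report something else, mostly with a low value. They report only what shows in the picture. A call takes as long as a camera call. They do not tell look-alikes from the thing itself.
- spotter.search_frame(camera, query): "position" ([x, y, z] in m, in the coordinates of the camera as it stood for that picture, good to about 4 mm: the middle of the surface that is visible of it).
- spotter.spot_point(camera, query): "position" ([x, y, z] in m, in the coordinates of the camera as it stood for that picture, good to about 4 mm: a listed point, or the origin of a listed thing).
The state is a dict: "t": time; "joint_pos": joint angles; "joint_vel": joint speeds; "tau": joint torques, N m; "tcp_pos": TCP position; "tcp_rot": TCP orientation; "wrist_force": force on the tool from outside, world axes, zero at the start; "moment": the same for the moment, N m; "finger_gap": finger opening in m.
Only numpy, scipy, OpenCV 4.12 (cv2) and the standard library are available. Lean on these libraries where they do the work, as an engineer would, in place of code of your own. Each camera call takes 0.05 s, during which the arm holds its last target. There are 200 camera calls.

## Working session

There is one attempt and no reset: what is moved stays moved. The work goes in short steps, Python scripts to look and compute and a tool call to move; the robot and the scene stay as the last step left them, time stands still between calls to the robot, and variables do not carry over. Pictures are saved under pics/ and viewed, about 8 in all and at most 12, crops included, and the job is handed in when it is done.

Besides the shell and the picture viewer there is one more tool, called after "Call:" by a JSON object that holds its "fn" and its "kwargs". drive_tool: Moves the arm, as the interface text tells. Its arguments: {"type":"object","properties":{"steps":{"type":"array","items":{"type":"array","items":{"type":"number"}}},"squeeze":{"type":"number"}},"required":["steps"]}

```bash
ls; mkdir -p pics; cat > h.py <<'E'
import numpy as np, cv2
from scipy.spatial.transform import Rotation as Ro
from cell import sensors, optics, env, spotter
def snap(cam,fn=None,crop=None,scale=1):
    im=optics.get_image(cam)
    if fn:
        o=im if crop is None else im[crop[1]:crop[3],crop[0]:crop[2]]
        o=cv2.resize(o,None,fx=scale,fy=scale,interpolation=cv2.INTER_CUBIC)
        cv2.imwrite('pics/'+fn,o[:,:,::-1])
    return im
def w(cam,p):
    c=optics.camera_params(cam); return np.array(c['R']).T@(np.array(p)-np.array(c['t']))
def px(cam,X):
    c=optics.camera_params(cam); q=np.array(c['R'])@np.array(X)+np.array(c['t'])
    return np.array([c['fx']*q[0]/q[2]+c['cx'],c['fy']*q[1]/q[2]+c['cy']])
def ray(cam,u,v,z):
    c=optics.camera_params(cam);R=np.array(c['R']);t=np.array(c['t'])
    o=-R.T@t; d=R.T@np.array([(u-c['cx'])/c['fx'],(v-c['cy'])/c['fy'],1]); return o+d*(z-o[2])/d[2]
def spot(cam,q,n=3):
    for r in spotter.spot_point(cam,q)[:n]:
        X=w(cam,r['position']); print(cam,q,round(r['conf'],2),X.round(3),px(cam,X).round())
def state():
    s=sensors.get_state(); print({k:np.round(s[k],3) for k in ('t','joint_pos','tcp_pos','tcp_rot','wrist_force','finger_gap')}); return s
E
python3 - <<'E'
from h import *
a=snap('scene');b=snap('top')
cv2.imwrite('pics/1.png',a[:,:,::-1]);cv2.imwrite('pics/2.png',b[:,:,::-1])
for q in ('paddle','paddle_eye','cap','cap_bar','mill','mill_neck','stand','peg_root','peg_tip','jar_a','pestle'):
    for c in ('scene','top'): spot(c,q)
for c in ('scene','top'):
    p=optics.camera_params(c); print(c,(-np.array(p['R']).T@p['t']).round(3),p['fx'])
state(); print(env.grip_depth)
E
```

```text
pics
scene paddle 0.56 [0.577 0.26  0.172] [349. 223.]
scene paddle 0.51 [0.584 0.261 0.121] [345. 234.]
top paddle 0.77 [0.577 0.262 0.174] [169. 187.]
top paddle 0.16 [ 0.606 -0.254  0.003] [313. 182.]
scene paddle_eye 0.77 [0.663 0.246 0.172] [330. 248.]
scene paddle_eye 0.69 [0.576 0.26  0.168] [349. 224.]
top paddle_eye 0.56 [0.667 0.25  0.177] [172. 161.]
scene cap 0.89 [ 0.505  0.109 -0.003] [304. 209.]
scene cap 0.88 [ 0.61   0.125 -0.004] [293. 239.]
scene cap 0.82 [0.581 0.259 0.12 ] [345. 233.]
top cap 0.75 [0.582 0.261 0.122] [171. 188.]
top cap 0.72 [0.609 0.129 0.001] [212. 184.]
top cap 0.72 [0.679 0.417 0.002] [136. 167.]
scene cap_bar 0.95 [0.438 0.184 0.042] [337. 195.]
scene cap_bar 0.91 [0.681 0.413 0.041] [379. 302.]
scene cap_bar 0.85 [0.506 0.109 0.045] [305. 202.]
top cap_bar 0.79 [0.438 0.184 0.046] [196. 229.]
top cap_bar 0.71 [0.677 0.414 0.046] [133. 166.]
top cap_bar 0.71 [0.506 0.111 0.044] [216. 210.]
scene mill 0.92 [ 0.584  0.259 -0.   ] [339. 252.]
top mill 0.87 [0.582 0.26  0.   ] [177. 192.]
top mill 0.49 [ 0.639 -0.254  0.198] [320. 165.]
scene mi
[... 580 characters left out ...]
5 [ 0.419  0.284 -0.003] [368. 212.]
scene jar_a 0.64 [ 0.653  0.013 -0.001] [252. 234.]
top jar_a 0.81 [0.422 0.283 0.001] [171. 234.]
top jar_a 0.5 [ 0.655  0.013 -0.003] [242. 171.]
scene pestle 0.57 [0.433 0.002 0.   ] [283. 177.]
top pestle 0.69 [ 0.433 -0.002  0.005] [247. 230.]
top pestle 0.51 [ 0.75   0.01  -0.001] [242. 147.]
scene [1.171 0.325 1.27 ] 476.55684502900937
top [ 0.365 -0.008  1.746] 464.9881525928806
{'t': np.float64(1.2), 'joint_pos': array([ 0.996,  0.527,  1.433, -0.   ,  1.181, -0.178]), 'tcp_pos': array([0.241, 0.577, 0.21 ]), 'tcp_rot': array([ 0.197,  0.98 , -0.   , -0.   ]), 'wrist_force': array([-0.571, -1.027,  0.102]), 'finger_gap': np.float64(0.086)}
0.0187
```

View pics/1.png

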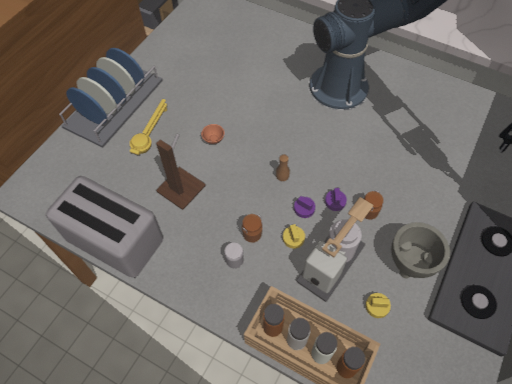

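View pics/2.png

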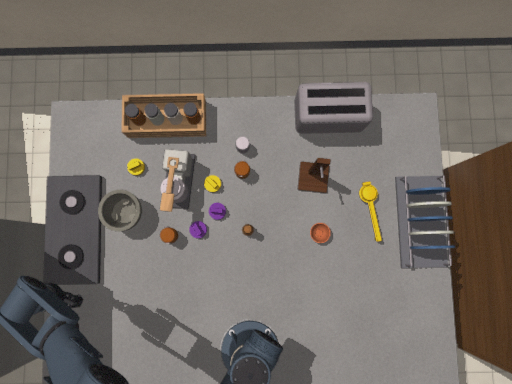

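The scene view shows the paddle lying across the grey mill cap at about (345,232), with its eye over the white housing at about (360,209) in the picture or the far end. The stand is at (180,185). There are five cap candidates: silver on the mill (345,233), purple at (304,206) and (336,199), yellow at (293,236) and (379,305). Only the silver one sits on the mill under the paddle, so I'll confirm it in one enlarged crop.

```bash
python3 - <<'E'
from h import *
a=snap('scene');b=snap('top')
f=lambda im,x,y,s:cv2.resize(im[y:y+s,x:x+s],(398,298) if 0 else (300,300),interpolation=cv2.INTER_CUBIC)
m=np.vstack([np.hstack([f(a,295,180,100),f(b,140,140,75)]),np.hstack([f(a,130,115,100),f(b,285,140,60)])])
cv2.imwrite('pics/3.png',m[:,:,::-1])
for q in ('paddle_eye','paddle'): 
    for c in ('scene','top'): spot(c,q,2)
E
```

```text
top paddle_eye 0.59 [0.669 0.248 0.175] [173. 160.]
scene paddle 0.73 [0.581 0.257 0.168] [347. 225.]
top paddle 0.81 [0.573 0.26  0.175] [169. 188.]
top paddle 0.71 [0.584 0.258 0.118] [173. 187.]
```

View pics/3.png

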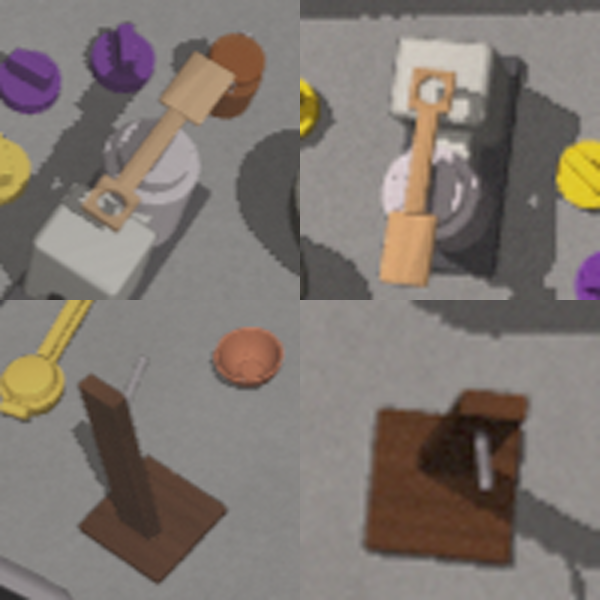

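The crop confirms it. The silver cap on the mill is under the paddle, the eye is over the white housing (top px 173,163), and the blade is towards the robot. The peg runs from top px (321,166) at the root to (322,178) at the tip.

```bash
cat >> h.py <<'E'
def plan(tp,tR):
    s=sensors.get_state(); R=Ro.from_quat(s['tcp_rot']); tR=Ro.from_matrix(tR)
    rv=(R.inv()*tR).as_rotvec(); d=np.array(tp)-s['tcp_pos']
    print('t',round(float(s['t']),2),'rot(tool)',rv.round(3),'deg',np.degrees(np.linalg.norm(rv)).round(1),'then shift(new tool)',(tR.inv().apply(d)).round(4),'| shift(old tool)',R.inv().apply(d).round(4))
def down(az):  # tool pointing down with tool x at azimuth az
    x=np.array([np.cos(az),np.sin(az),0]);z=np.array([0,0,-1.]);return np.column_stack([x,np.cross(z,x),z])
E
python3 - <<'E'
from h import *
print(ray('top',173,162,.175),ray('scene',331.5,247.7,.175), ray('top',140+105/4,140+122/4,.175))
plan([.6215,.254,.25],down(np.pi-.134))
E
```

```text
[0.66350802 0.24670466 0.175     ] [0.66272409 0.24818267 0.175     ] [0.63448616 0.26981806 0.175     ]
t 1.5 rot(tool) [ 0.     0.    -0.262] deg 15.0 then shift(new tool) [-0.4203 -0.2689 -0.04  ] | shift(old tool) [-0.4756 -0.151  -0.04  ]
```

Call:
{"fn": "drive_tool", "kwargs": {"steps": [[0,0,-0.03,0,0,-0.131,0],[0,0,-0.01,0,0,-0.131,0],[-0.03,-0.0192,0,0,0,0,0],[-0.03,-0.0192,0,0,0,0,0],[-0.03,-0.0192,0,0,0,0,0],[-0.03,-0.0192,0,0,0,0,0],[-0.03,-0.0192,0,0,0,0,0],[-0.03,-0.0192,0,0,0,0,0],[-0.03,-0.0192,0,0,0,0,0],[-0.03,-0.0192,0,0,0,0,0],[-0.03,-0.0192,0,0,0,0,0],[-0.03,-0.0192,0,0,0,0,0],[-0.03,-0.0192,0,0,0,0,0],[-0.03,-0.0192,0,0,0,0,0],[-0.03,-0.0192,0,0,0,0,0],[-0.03,-0.0192,0,0,0,0,0],[0,0,0,0,0,0,0]]}}

```text
t: 3.2
tcp_pos: [0.6407, 0.248, 0.2516]
tcp_rot: [0.059, 0.998, 0.001, 0.002]
wrist_force: [-0.9, -0.6, 0.4]
finger_gap: 0.0854
```

```bash
python3 - <<'E'
from h import *
state();plan([.6215,.254,.155],down(np.pi-.134))
E
```

```text
{'t': np.float64(3.2), 'joint_pos': array([ 2.060e-01,  5.750e-01,  1.219e+00,  1.000e-03,  1.343e+00,
       -1.247e+00]), 'tcp_pos': array([0.641, 0.248, 0.252]), 'tcp_rot': array([0.059, 0.998, 0.001, 0.002]), 'wrist_force': array([-0.935, -0.63 ,  0.373]), 'finger_gap': np.float64(0.085)}
t 3.2 rot(tool) [0.003 0.004 0.016] deg 1.0 then shift(new tool) [0.0198 0.0034 0.0966] | shift(old tool) [0.0201 0.0034 0.0965]
```

Call:
{"fn": "drive_tool", "kwargs": {"steps": [[0.01,0.0017,0.024,0,0,0.008,0],[0.01,0.0017,0.024,0,0,0.008,0],[0,0,0.02,0,0,0,0],[0,0,0.015,0,0,0,0],[0,0,0,0,0,0,0]]}}

```text
t: 3.7
tcp_pos: [0.6204, 0.2548, 0.1665]
tcp_rot: [0.068, 0.998, 0.002, 0.002]
wrist_force: [-0.2, 0.2, -0.5]
finger_gap: 0.0849
```

```bash
python3 - <<'E'
from h import *
plan([.6215,.254,.155],down(np.pi-.134))
E
```

```text
t 3.7 rot(tool) [ 0.005  0.003 -0.003] deg 0.4 then shift(new tool) [-0.0012 -0.0006  0.0115] | shift(old tool) [-0.0011 -0.0007  0.0115]
```

Call:
{"fn": "drive_tool", "kwargs": {"steps": [[0,0,0.006,0,0,0,0],[0,0,0.005,0,0,0,0],[0,0,0,0,0,0,0],[0,0,0,0,0,0,255],[0,0,0,0,0,0,255],[0,0,0,0,0,0,255],[0,0,0,0,0,0,255],[0,0,0,0,0,0,255],[0,0,0,0,0,0,255],[0,0,0,0,0,0,255]], "squeeze": 50}}

```text
t: 4.7
tcp_pos: [0.6224, 0.2565, 0.1593]
tcp_rot: [0.068, 0.998, 0.004, 0.005]
wrist_force: [-0.1, 0.6, 0.3]
finger_gap: -0.0001
```

```bash
python3 - <<'E'
from h import *
a=snap('scene');b=snap('top')
f=lambda im,x,y,s:cv2.resize(im[y:y+s,x:x+s],(400,400),interpolation=cv2.INTER_CUBIC)
cv2.imwrite('pics/4.png',np.hstack([f(a,295,180,100),f(b,130,130,90)])[:,:,::-1])
for q in ('paddle','paddle_eye','cap','mill'): 
    for c in ('scene','top'): spot(c,q,2)
state()
E
```

```text
scene paddle 0.34 [0.661 0.249 0.176] [332. 247.]
scene paddle_eye 0.6 [0.663 0.248 0.174] [331. 248.]
scene paddle_eye 0.22 [ 0.585  0.257 -0.002] [338. 252.]
scene cap 0.86 [ 0.506  0.11  -0.002] [304. 209.]
scene cap 0.66 [ 0.611  0.125 -0.006] [293. 240.]
top cap 0.71 [ 0.608  0.127 -0.003] [212. 184.]
top cap 0.6 [0.68  0.414 0.004] [136. 167.]
scene mill 0.92 [ 0.583  0.256 -0.001] [338. 251.]
top mill 0.6 [0.582 0.259 0.001] [177. 192.]
{'t': np.float64(5.2), 'joint_pos': array([ 0.223,  0.642,  1.362,  0.004,  1.126, -1.213]), 'tcp_pos': array([0.622, 0.256, 0.159]), 'tcp_rot': array([0.068, 0.998, 0.004, 0.005]), 'wrist_force': array([-0.564,  0.619, -0.778]), 'finger_gap': np.float64(-0.0)}
```

View pics/4.png

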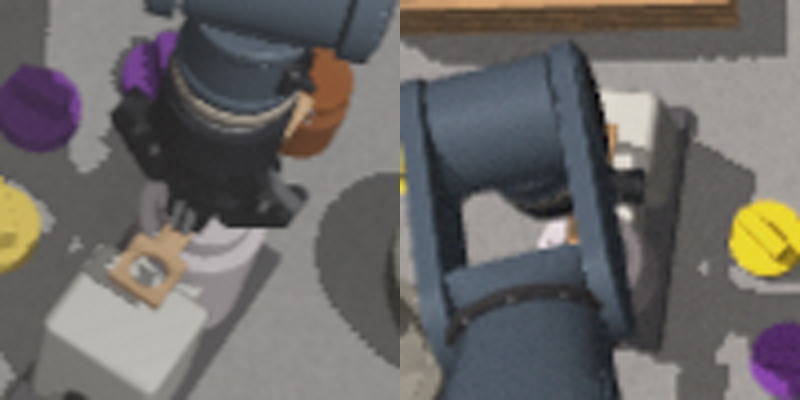

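```bash
python3 - <<'E'
from h import *
for n,p in (('tcp',[.6224,.2565,.1593]),('handle45',[.6215,.254,.179]),('eye',[.664,.2475,.179]),('orig',[.577,.26,.179])):
    q=px('scene',p); print(n,q.round(1),((q-[295,180])*4).round())
b=optics.get_image('scene')
o=cv2.resize(b[205:255,315:365],(600,600),interpolation=cv2.INTER_CUBIC); cv2.imwrite('pics/5.png',o[:,:,::-1])
E
```

```text
tcp [340.2 238.9] [181. 236.]
handle45 [340.6 234.9] [182. 219.]
eye [331.2 247.3] [145. 269.]
orig [349.8 222. ] [219. 168.]
```

View pics/5.png

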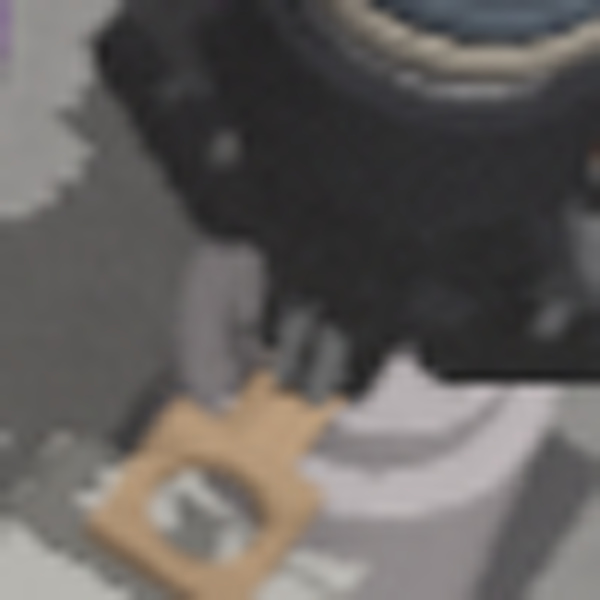

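The crop shows the shut fingers ending around px (341,238), on or at the handle. A zero gap means nothing is held, so I'll raise the tool and see.

Call:
{"fn": "drive_tool", "kwargs": {"steps": [[0,0,-0.02,0,0,0,255],[0,0,-0.02,0,0,0,255],[0,0,-0.02,0,0,0,255],[0,0,0,0,0,0,255]]}}

```text
t: 5.65
tcp_pos: [0.621, 0.2559, 0.2196]
tcp_rot: [0.068, 0.998, 0.003, 0.004]
wrist_force: [0.6, 1.2, 0.1]
finger_gap: 0.0
```

```bash
python3 - <<'E'
from h import *
s=state()
p=s['tcp_pos'];R=Ro.from_quat(s['tcp_rot']).as_matrix()
b=optics.get_image('scene').copy()
o=cv2.resize(b[195:255,305:365],(600,600),interpolation=cv2.INTER_CUBIC)
for dx in (-.011,.011):
    q=(px('scene',p+R[:,0]*dx)-[305,195]+.5)*10; print(q); cv2.circle(o,tuple(int(v) for v in q),4,(255,0,0),-1)
cv2.imwrite('pics/6.png',o[:,:,::-1])
for q in ('paddle','paddle_eye','paddle_eye'): spot('scene',q,2)
E
```

```text
{'t': np.float64(5.65), 'joint_pos': array([ 0.223,  0.579,  1.304,  0.004,  1.25 , -1.213]), 'tcp_pos': array([0.621, 0.256, 0.22 ]), 'tcp_rot': array([0.068, 0.998, 0.003, 0.004]), 'wrist_force': array([0.594, 1.165, 0.149]), 'finger_gap': np.float64(0.0)}
[369.53283491 366.46623781]
[416.55144302 301.72691846]
scene paddle 0.63 [0.576 0.256 0.171] [348. 222.]
scene paddle_eye 0.66 [0.66  0.25  0.172] [332. 248.]
scene paddle_eye 0.66 [0.66  0.25  0.172] [332. 248.]
```

View pics/6.png

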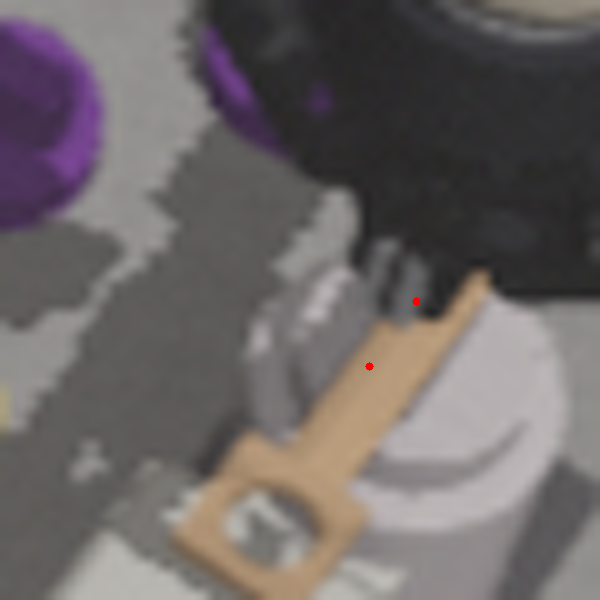

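Picture 6 shows the paddle untouched. The fingertips end at about px (344.5,226.7), roughly 20 mm higher than the reported TCP would put them, so they closed above the handle. The space between the bar and the housing is free down to about 0.12 m, so I'll go about 22 mm lower.

Call:
{"fn": "drive_tool", "kwargs": {"steps": [[0,0,0,0,0,0,0],[0,0,0,0,0,0,0],[0,0,0,0,0,0,0],[0,0,0,0,0,0,0],[0,0,0,0,0,0,0],[0,0,0,0,0,0,0],[-0.002,0,0.02,-0.007,0,0,0],[-0.002,0,0.02,0,0,0,0],[0,0,0.02,0,0,0,0],[0,0,0.015,0,0,0,0],[0,0,0.005,0,0,0,0],[0,0,0.002,0,0,0,0],[0,0,0,0,0,0,0]]}}

```text
t: 7.15
tcp_pos: [0.622, 0.2553, 0.1285]
tcp_rot: [0.068, 0.998, 0.005, -0.001]
wrist_force: [0.4, 0.2, 0.1]
finger_gap: 0.0854
```

Call:
{"fn": "drive_tool", "kwargs": {"steps": [[-0.002,0,-0.003,0,0,0,0],[0,0,0,0,0,0,200],[0,0,0,0,0,0,255],[0,0,0,0,0,0,255],[0,0,0,0,0,0,255],[0,0,0,0,0,0,255],[0,0,0,0,0,0,255],[0,0,0,0,0,0,255]], "squeeze": 50}}

```text
t: 7.95
tcp_pos: [0.6265, 0.2556, 0.1359]
tcp_rot: [0.068, 0.998, 0.006, 0.002]
wrist_force: [0.1, -0.5, -0.2]
finger_gap: 0.0167
```

Call:
{"fn": "drive_tool", "kwargs": {"steps": [[0,0,-0.015,0,0,0,255],[0,0,-0.02,0,0,0,255],[0,0,-0.03,0,0,0,255],[0,0,-0.035,0,0,0,255],[0,0,-0.03,0,0,0,255],[0,0,0,0,0,0,255],[0,0,0,0,0,0,255]]}}

```text
t: 8.65
tcp_pos: [0.6249, 0.2538, 0.2739]
tcp_rot: [0.068, 0.998, 0.006, 0.002]
wrist_force: [0.9, 0.4, -1.2]
finger_gap: 0.0168
```

```bash
python3 - <<'E'
from h import *
s=state()
a=snap('scene');b=snap('top')
f=lambda im,x,y,s:cv2.resize(im[y:y+s,x:x+s],(400,400),interpolation=cv2.INTER_CUBIC)
cv2.imwrite('pics/7.png',np.hstack([f(a,295,160,100),f(b,130,130,90)])[:,:,::-1])
for q in ('paddle_eye','paddle','cap_bar','mill_neck'):
  for c in ('scene','top'): spot(c,q,2)
E
```

```text
{'t': np.float64(8.65), 'joint_pos': array([ 0.216,  0.536,  1.229,  0.01 ,  1.369, -1.221]), 'tcp_pos': array([0.625, 0.254, 0.274]), 'tcp_rot': array([0.068, 0.998, 0.006, 0.002]), 'wrist_force': array([ 0.876,  0.355, -1.165]), 'finger_gap': np.float64(0.017)}
scene paddle_eye 0.83 [0.662 0.248 0.314] [340. 222.]
scene paddle 0.6 [0.575 0.259 0.308] [359. 196.]
scene paddle 0.52 [ 0.651  0.014 -0.005] [253. 234.]
top paddle 0.51 [0.577 0.26  0.312] [162. 181.]
scene cap_bar 0.98 [0.578 0.26  0.166] [349. 225.]
scene cap_bar 0.77 [0.68  0.413 0.041] [379. 302.]
top cap_bar 0.79 [0.44  0.186 0.047] [196. 228.]
top cap_bar 0.67 [0.605 0.125 0.047] [212. 183.]
scene mill_neck 0.61 [0.583 0.264 0.117] [346. 235.]
top mill_neck 0.96 [0.582 0.256 0.123] [173. 188.]
```

View pics/7.png

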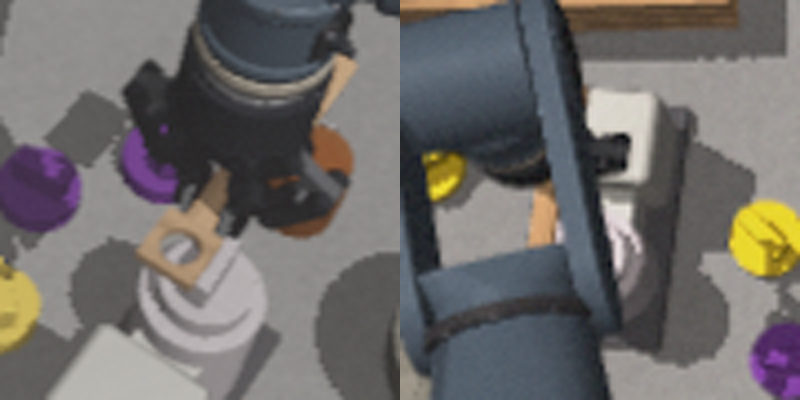

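Picture 7 shows the paddle held level between the fingers. Its eye is at about scene px (340,222), the silver cap is now free below it at about (349,228), and nothing else has moved. Next I'll carry it to the stand and tilt it to the peg.

```bash
cat >> h.py <<'E'
EYE=np.array([-.0375,0,-.039]); TIP=np.array([.594,-.253,.237]); ROOT=np.array([.636,-.2555,.195])
psi=-.07; c_,s_=np.cos(psi),np.sin(psi); D=np.array([-c_,-s_,1])/2**.5; PX=np.array([c_,s_,1])/2**.5
RT=np.column_stack([-PX,np.cross(D,PX),-D])
def peg(sd): # tcp target for eye at distance sd from root along the peg
    return ROOT+D*sd-RT@EYE
E
python3 - <<'E'
from h import *
print(RT.round(2),np.linalg.det(RT),peg(.1))
for c,u,v in (('top',322,177.6),): print(ray(c,u,v,.237))
for c in('top','scene'): print(px(c,TIP),px(c,ROOT))
plan([peg(.1)[0]-.02,peg(.1)[1],.33],down(np.pi-.134)); plan(peg(.1),RT)
E
```

```text
[[-0.71  0.07  0.71]
 [ 0.05  1.   -0.05]
 [-0.71  0.   -0.71]] 0.9999999999999997 [ 0.56652055 -0.25062848  0.21161701]
[ 0.5886933  -0.25201333  0.237     ]
[322.23059546 175.99596357] [320.5013104 165.6288768]
[175.87816378 135.15629253] [168.77196542 154.86464054]
t 9.15 rot(tool) [ 0.011  0.001 -0.002] deg 0.7 then shift(new tool) [ 0.0102 -0.5104 -0.0577] | shift(old tool) [ 0.0093 -0.5097 -0.0635]
t 9.15 rot(tool) [-0.015 -0.784 -0.067] deg 45.1 then shift(new tool) [ 0.0591 -0.5073  0.0267] | shift(old tool) [-0.0105 -0.5083  0.055 ]
```

Call:
{"fn": "drive_tool", "kwargs": {"steps": [[0,-0.01,-0.03,0,0,0,255],[0.001,-0.025,-0.02,0,0,0,255],[0.001,-0.035,0,0,0,0,255],[0.001,-0.035,0,0,0,0,255],[0.001,-0.035,0,0,0,0,255],[0.001,-0.035,0,0,0,0,255],[0.001,-0.035,0,0,0,0,255],[0.001,-0.035,0,0,0,0,255],[0.001,-0.035,0,0,0,0,255],[0.001,-0.035,0,0,0,0,255],[0.001,-0.035,0,0,0,0,255],[0.001,-0.035,0,0,0,0,255],[0,-0.035,0,0,0,0,255],[0,-0.03,0,0,0,0,255],[0,-0.02,0,0,0,0,255],[0,0,0,0,0,0,255]]}}

```text
t: 10.75
tcp_pos: [0.5488, -0.2282, 0.3158]
tcp_rot: [0.066, 0.998, 0.005, 0.001]
wrist_force: [-0.1, 0.0, -0.2]
finger_gap: 0.0171
```

```bash
python3 - <<'E'
from h import *
state();plan(peg(.1),RT)
E
```

```text
{'t': np.float64(10.75), 'joint_pos': array([-0.587,  0.386,  1.373,  0.01 ,  1.387, -2.027]), 'tcp_pos': array([ 0.549, -0.228,  0.316]), 'tcp_rot': array([0.066, 0.998, 0.005, 0.001]), 'wrist_force': array([-0.125,  0.015, -0.171]), 'finger_gap': np.float64(0.017)}
t 10.75 rot(tool) [-0.015 -0.784 -0.063] deg 45.1 then shift(new tool) [ 0.0601 -0.0211  0.0873] | shift(old tool) [-0.0204 -0.021   0.104 ]
```

Call:
{"fn": "drive_tool", "kwargs": {"steps": [[0,0,0,-0.0025,-0.131,-0.0105,255],[0,0,0,-0.0025,-0.131,-0.0105,255],[0,0,0,-0.0025,-0.131,-0.0105,255],[0,0,0,-0.0025,-0.131,-0.0105,255],[0,0,0,-0.0025,-0.131,-0.0105,255],[0,0,0,-0.0025,-0.11,-0.0105,255],[0,0,0,0,0,0,255]]}}

```text
t: 11.45
tcp_pos: [0.5601, -0.2149, 0.3294]
tcp_rot: [0.042, 0.932, -0.009, 0.359]
wrist_force: [-0.0, 0.6, -1.2]
finger_gap: 0.017
```

```bash
python3 - <<'E'
from h import *
state();plan(peg(.1),RT)
E
```

```text
{'t': np.float64(11.45), 'joint_pos': array([-0.802,  0.166,  1.908,  0.828,  0.653, -2.853]), 'tcp_pos': array([ 0.56 , -0.215,  0.329]), 'tcp_rot': array([ 0.042,  0.932, -0.009,  0.359]), 'wrist_force': array([-0.032,  0.614, -1.17 ]), 'finger_gap': np.float64(0.017)}
t 11.45 rot(tool) [-0.001 -0.051 -0.02 ] deg 3.2 then shift(new tool) [ 0.077  -0.0352  0.0896] | shift(old tool) [ 0.0716 -0.0365  0.0934]
```

Joint 6 is at its limit. The hole is round, so I'll turn the tool about the peg axis (+tool z) to move that joint away from the limit.

Call:
{"fn": "drive_tool", "kwargs": {"steps": [[0,0,0,0,0,0.13,255],[0,0,0,0,0,0.13,255],[0,0,0,0,0,0.13,255],[0,0,0,0,0,0.1,255],[0,0,0,0,0,0,255]]}}

```text
t: 11.95
tcp_pos: [0.5616, -0.212, 0.3299]
tcp_rot: [0.265, 0.896, 0.079, 0.347]
wrist_force: [0.1, -0.1, -1.0]
finger_gap: 0.0167
```

```bash
cat >> h.py <<'E'
RT=RT@Ro.from_rotvec([0,0,.5]).as_matrix()
E
python3 - <<'E'
from h import *
state();plan(peg(.1),RT)
optics.get_image('scene')
spot('scene','paddle_eye');spot('scene','paddle')
s=sensors.get_state(); print('pred eye',s['tcp_pos']+Ro.from_quat(s['tcp_rot']).apply(EYE))
E
```

```text
{'t': np.float64(11.95), 'joint_pos': array([-0.794,  0.166,  1.901,  0.812,  0.658, -2.345]), 'tcp_pos': array([ 0.562, -0.212,  0.33 ]), 'tcp_rot': array([0.265, 0.896, 0.079, 0.347]), 'wrist_force': array([ 0.137, -0.083, -1.046]), 'finger_gap': np.float64(0.017)}
t 11.95 rot(tool) [-0.024 -0.053 -0.006] deg 3.3 then shift(new tool) [ 0.0549 -0.0531  0.089 ] | shift(old tool) [ 0.0498 -0.0512  0.093 ]
scene paddle_eye 0.91 [ 0.559 -0.231  0.379] [183.  94.]
scene paddle 0.58 [ 0.508 -0.186  0.326] [211. 101.]
pred eye [ 0.55869359 -0.23029176  0.38070106]
```

Call:
{"fn": "drive_tool", "kwargs": {"steps": [[0,0,0,-0.024,-0.053,-0.006,255],[0.014,-0.013,0.022,0,0,0,255],[0.014,-0.013,0.022,0,0,0,255],[0.012,-0.012,0.02,0,0,0,255],[0.008,-0.008,0.013,0,0,0,255],[0,0,0,0,0,0,255],[0,0,0,0,0,0,255]]}}

```text
t: 12.8
tcp_pos: [0.5786, -0.2334, 0.2441]
tcp_rot: [0.256, 0.891, 0.077, 0.366]
wrist_force: [-0.9, 0.1, -0.5]
finger_gap: 0.0172
```

```bash
python3 - <<'E'
from h import *
state();plan(peg(.1),RT)
a=optics.get_image('scene')
spot('scene','paddle_eye');spot('scene','peg_tip')
b=optics.get_image('top'); spot('top','paddle_eye');spot('top','peg_tip')
f=lambda im,x,y,s:cv2.resize(im[y:y+s,x:x+s],(400,400),interpolation=cv2.INTER_CUBIC)
cv2.imwrite('pics/8.png',np.hstack([f(a,140,90,80),f(b,285,140,70)])[:,:,::-1])
s=sensors.get_state(); print('pred eye',s['tcp_pos']+Ro.from_quat(s['tcp_rot']).apply(EYE), ROOT+.1*D)
E
```

```text
{'t': np.float64(12.8), 'joint_pos': array([-0.814,  0.349,  1.988,  1.236,  0.52 , -2.855]), 'tcp_pos': array([ 0.579, -0.233,  0.244]), 'tcp_rot': array([0.256, 0.891, 0.077, 0.366]), 'wrist_force': array([-0.911,  0.126, -0.544]), 'finger_gap': np.float64(0.017)}
t 12.8 rot(tool) [-0.009 -0.015  0.011] deg 1.2 then shift(new tool) [ 0.0228 -0.0125  0.0153] | shift(old tool) [ 0.0227 -0.0122  0.0158]
scene paddle_eye 0.6 [ 0.573 -0.25   0.294] [178. 117.]
scene peg_tip 0.78 [ 0.594 -0.255  0.235] [176. 135.]
scene peg_tip 0.54 [ 0.526 -0.206  0.24 ] [204. 124.]
top paddle_eye 0.69 [ 0.578 -0.251  0.297] [325. 178.]
top peg_tip 0.96 [ 0.594 -0.252  0.238] [322. 176.]
pred eye [ 0.57366531 -0.25059173  0.29565591] [ 0.56546249 -0.25055429  0.26571068]
```

View pics/8.png

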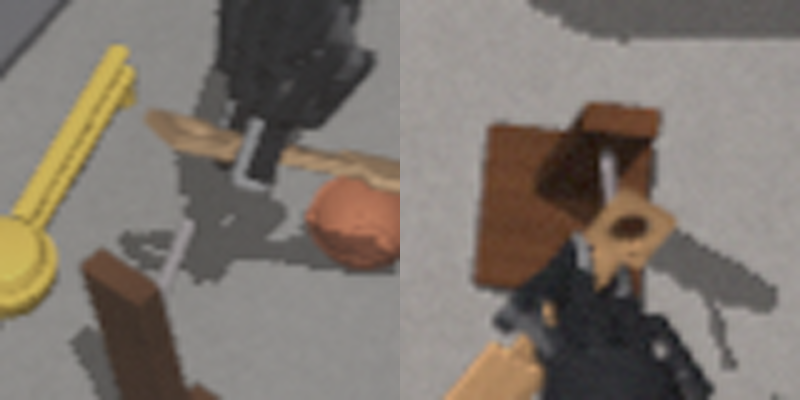

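Picture 8 shows the eye about 60 mm above the peg tip, at scene px (178,117) against (176,135). The networks and my prediction agree to 2 mm. Joint 6 is near its limit again, so I'll tilt the tool less. At 28° from vertical the hole still leaves about 19 mm of effective width for the 8 mm peg.

```bash
cat >> h.py <<'E'
def setrt(tilt,phi):
    t=np.radians(tilt); h=np.array([c_,s_,0]); u=np.array([0,0,1.])
    d=-h*np.sin(t)+u*np.cos(t); p=h*np.cos(t)+u*np.sin(t)
    return np.column_stack([-p,np.cross(d,p),-d])@Ro.from_rotvec([0,0,phi]).as_matrix()
RT=setrt(28,.4)
E
python3 - <<'E'
from h import *
plan(peg(.1),RT)
E
```

```text
t 13.1 rot(tool) [ 0.119  0.253 -0.09 ] deg 16.8 then shift(new tool) [ 0.0307 -0.0168  0.015 ] | shift(old tool) [ 0.0315 -0.0208  0.0048]
```

Call:
{"fn": "drive_tool", "kwargs": {"steps": [[0,0,0,0.04,0.084,0.05,255],[0,0,0,0.04,0.084,0,255],[0,0,0,0.04,0.084,0,255],[0,0,0,0,0,0,255]]}}

```text
t: 13.5
tcp_pos: [0.5789, -0.2297, 0.2454]
tcp_rot: [0.274, 0.921, 0.073, 0.266]
wrist_force: [-0.1, 0.2, -0.3]
finger_gap: 0.0174
```

```bash
python3 - <<'E'
from h import *
state();plan(peg(.1),RT)
E
```

```text
{'t': np.float64(13.5), 'joint_pos': array([-0.742,  0.337,  1.828,  0.63 ,  0.635, -2.185]), 'tcp_pos': array([ 0.579, -0.23 ,  0.245]), 'tcp_rot': array([0.274, 0.921, 0.073, 0.266]), 'wrist_force': array([-0.091,  0.234, -0.271]), 'finger_gap': np.float64(0.017)}
t 13.5 rot(tool) [ 0.053  0.051 -0.115] deg 7.8 then shift(new tool) [ 0.0299 -0.0204  0.0154] | shift(old tool) [ 0.0281 -0.0245  0.0128]
```

```bash
echo "RT=setrt(29,.53)" >> h.py
python3 - <<'E'
from h import *
plan(peg(.09),RT)
E
```

```text
t 13.5 rot(tool) [0.048 0.032 0.015] deg 3.4 then shift(new tool) [ 0.0246 -0.0176  0.025 ] | shift(old tool) [ 0.0257 -0.0184  0.0234]
```

Call:
{"fn": "drive_tool", "kwargs": {"steps": [[0,0,0,0.048,0.032,0.015,255],[0.009,-0.0065,0.009,0,0,0,255],[0.009,-0.0065,0.009,0,0,0,255],[0.003,-0.002,0.004,0,0,0,255],[0,0,0,0,0,0,255],[0,0,0,0,0,0,255]]}}

```text
t: 14.1
tcp_pos: [0.5656, -0.2279, 0.2133]
tcp_rot: [0.285, 0.924, 0.06, 0.247]
wrist_force: [0.5, -0.2, -1.0]
finger_gap: 0.0167
```

```bash
cat >> h.py <<'E'
def line(sd):
    s=sensors.get_state(); R=Ro.from_quat(s['tcp_rot']); e=s['tcp_pos']+R.apply(EYE); v=e-ROOT; a=v@D
    print('s',round(a,4),'lateral(world)',(v-a*D).round(4),'shift tool to s=%.3f'%sd,R.inv().apply(ROOT+sd*D-e).round(4),'q6',s['joint_pos'][5].round(2))
E
python3 - <<'E'
from h import *
line(.09);line(.035);plan(peg(.035),RT);state()
optics.get_image('scene');optics.get_image('top')
for c in ('scene','top'):spot(c,'paddle_eye');spot(c,'peg_tip',1);spot(c,'peg_root',1)
s=sensors.get_state(); print('pred eye',s['tcp_pos']+Ro.from_quat(s['tcp_rot']).apply(EYE))
E
```

```text
s 0.0927 lateral(world) [0.0027 0.0034 0.0025] shift tool to s=0.090 [ 0.0005 -0.0044  0.0035] q6 -2.16
s 0.0927 lateral(world) [0.0027 0.0034 0.0025] shift tool to s=0.035 [-0.0124  0.0029  0.0565] q6 -2.16
t 14.1 rot(tool) [0.007 0.004 0.001] deg 0.5 then shift(new tool) [-0.0124  0.003   0.0563] | shift(old tool) [-0.0122  0.0026  0.0564]
{'t': np.float64(14.1), 'joint_pos': array([-0.731,  0.371,  1.865,  0.598,  0.572, -2.158]), 'tcp_pos': array([ 0.566, -0.228,  0.213]), 'tcp_rot': array([0.285, 0.924, 0.06 , 0.247]), 'wrist_force': array([ 0.462, -0.19 , -1.008]), 'finger_gap': np.float64(0.017)}
scene paddle_eye 0.97 [ 0.574 -0.247  0.263] [180. 125.]
scene paddle_eye 0.71 [ 0.513 -0.199  0.221] [209. 126.]
scene paddle_eye 0.65 [ 0.487 -0.466  0.003] [151. 131.]
scene peg_root 0.9 [ 0.635 -0.258  0.195] [168. 154.]
top paddle_eye 0.59 [ 0.577 -0.249  0.267] [323. 180.]
top peg_tip 0.71 [ 0.749  0.009 -0.   ] [242. 147.]
top peg_root 0.94 [ 0.638 -0.253  0.197] [320. 165.]
pred eye [ 0.57375506 -0.2477759   0.26342187]
```

Call:
{"fn": "drive_tool", "kwargs": {"steps": [[0.0005,-0.004,0.003,0,0,0,255],[-0.002,0,0.008,0,0,0,255],[-0.002,0,0.008,0,0,0,255],[-0.002,0,0.008,0,0,0,255],[0,0,0,0,0,0,255],[0,0,0,0,0,0,255]]}}

```text
t: 15.1
tcp_pos: [0.583, -0.2363, 0.1888]
tcp_rot: [0.284, 0.925, 0.059, 0.247]
wrist_force: [0.5, 0.4, 0.2]
finger_gap: 0.0169
```

```bash
python3 - <<'E'
from h import *
line(.035);state()
E
```

```text
s 0.0627 lateral(world) [-0.001  -0.0035 -0.0007] shift tool to s=0.035 [-0.0055  0.0072  0.0265] q6 -2.19
{'t': np.float64(15.1), 'joint_pos': array([-0.719,  0.435,  1.845,  0.633,  0.531, -2.192]), 'tcp_pos': array([ 0.583, -0.236,  0.189]), 'tcp_rot': array([0.284, 0.925, 0.059, 0.247]), 'wrist_force': array([0.454, 0.353, 0.211]), 'finger_gap': np.float64(0.017)}
```

Call:
{"fn": "drive_tool", "kwargs": {"steps": [[0.001,0.003,0,0,0,0,255],[-0.0015,0.001,0.006,0,0,0,255],[-0.002,0.001,0.007,0,0,0,255],[0,0,0,0,0,0,255]]}}

```text
t: 15.5
tcp_pos: [0.5946, -0.2335, 0.1794]
tcp_rot: [0.284, 0.924, 0.059, 0.247]
wrist_force: [-0.8, 0.5, -0.4]
finger_gap: 0.0167
```

```bash
python3 - <<'E'
from h import *
line(.035);state()
a=optics.get_image('scene');b=optics.get_image('top')
for c in ('scene','top'):spot(c,'paddle_eye',1)
f=lambda im,x,y,s:cv2.resize(im[y:y+s,x:x+s],(400,400),interpolation=cv2.INTER_CUBIC)
cv2.imwrite('pics/9.png',np.hstack([f(a,145,110,55),f(b,295,145,50)])[:,:,::-1])
E
```

```text
s 0.0481 lateral(world) [0.0003 0.     0.0002] shift tool to s=0.035 [-0.0028  0.0015  0.0127] q6 -2.18
{'t': np.float64(15.5), 'joint_pos': array([-0.699,  0.46 ,  1.833,  0.639,  0.511, -2.184]), 'tcp_pos': array([ 0.595, -0.234,  0.179]), 'tcp_rot': array([0.284, 0.924, 0.059, 0.247]), 'wrist_force': array([-0.811,  0.528, -0.37 ]), 'finger_gap': np.float64(0.017)}
scene paddle_eye 0.92 [ 0.601 -0.253  0.229] [175. 139.]
```

View pics/9.png

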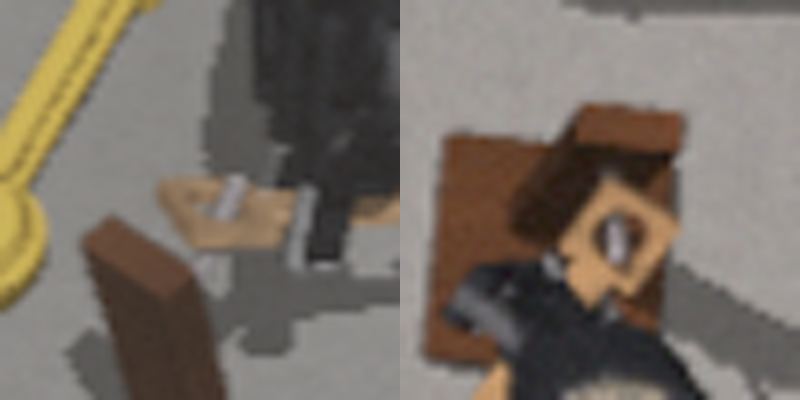

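Picture 9 shows the peg through the hole in both views: scene crop (230,195), top crop (617,240). I'll slide the paddle further down and let go.

Call:
{"fn": "drive_tool", "kwargs": {"steps": [[-0.0015,0.001,0.006,0,0,0,255],[-0.001,0,0.004,0,0,0,255],[0,0,0,0,0,0,255],[0,0,0,0,0,0,120],[0,0,0,0,0,0,60],[0,0,0,0,0,0,0],[0,0,0,0,0,0,0],[0,0,0,0,0,0,0],[0,0,0,0,0,0,0]]}}

```text
t: 16.6
tcp_pos: [0.6021, -0.2351, 0.173]
tcp_rot: [0.285, 0.924, 0.059, 0.248]
wrist_force: [0.1, -1.2, -0.4]
finger_gap: 0.0853
```

```bash
python3 - <<'E'
from h import *
line(.035);state()
a=optics.get_image('scene');b=optics.get_image('top')
for c in ('scene','top'):spot(c,'paddle_eye',1);spot(c,'paddle',1)
f=lambda im,x,y,s:cv2.resize(im[y:y+s,x:x+s],(400,400),interpolation=cv2.INTER_CUBIC)
cv2.imwrite('pics/10.png',np.hstack([f(a,140,110,70),f(b,295,145,50)])[:,:,::-1])
E
```

```text
s 0.0383 lateral(world) [ 0.0008 -0.001   0.0008] shift tool to s=0.035 [0.0007 0.0007 0.0034] q6 -2.19
{'t': np.float64(16.6), 'joint_pos': array([-0.691,  0.479,  1.822,  0.647,  0.499, -2.186]), 'tcp_pos': array([ 0.602, -0.235,  0.173]), 'tcp_rot': array([0.285, 0.924, 0.059, 0.248]), 'wrist_force': array([ 0.15 , -1.167, -0.402]), 'finger_gap': np.float64(0.085)}
top paddle_eye 0.39 [ 0.637 -0.257  0.199] [321. 165.]
top paddle 0.66 [0.583 0.255 0.166] [171. 186.]
```

View pics/10.png

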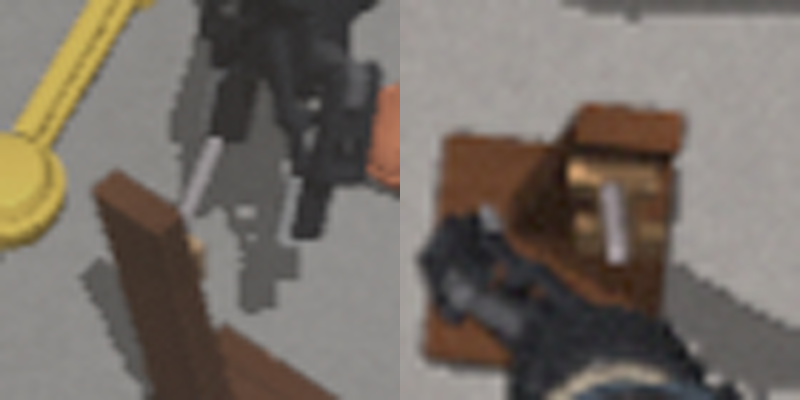

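Picture 10 shows the paddle hanging at the peg root with the gripper free. I'll withdraw along the peg direction, then upward.

Call:
{"fn": "drive_tool", "kwargs": {"steps": [[0.004,0,-0.016,0,0,0,0],[0.006,0,-0.025,0,0,0,0],[0.006,0,-0.03,0,0,0,0],[0.006,0,-0.03,0,0,0,0],[0,0,-0.03,0,0,0,0],[0,0,-0.03,0,0,0,0],[0,0,0,0,0,0,0]]}}

```text
t: 17.6
tcp_pos: [0.5037, -0.2166, 0.3065]
tcp_rot: [0.285, 0.925, 0.059, 0.246]
wrist_force: [0.5, 0.1, -0.6]
finger_gap: 0.0851
```

```bash
python3 - <<'E'
from h import *
state()
a=optics.get_image('scene');b=optics.get_image('top')
for c in ('scene','top'):
    for q in ('paddle_eye','cap','cap_bar','mill_neck'):spot(c,q,4)
f=lambda im,x,y,s:cv2.resize(im[y:y+s,x:x+s],(400,400),interpolation=cv2.INTER_CUBIC)
cv2.imwrite('pics/11.png',np.hstack([f(a,295,180,100),f(b,140,140,75)])[:,:,::-1])
E
```

```text
{'t': np.float64(17.6), 'joint_pos': array([-0.813,  0.146,  1.872,  0.486,  0.795, -2.073]), 'tcp_pos': array([ 0.504, -0.217,  0.307]), 'tcp_rot': array([0.285, 0.925, 0.059, 0.246]), 'wrist_force': array([ 0.458,  0.103, -0.62 ]), 'finger_gap': np.float64(0.085)}
scene paddle_eye 0.33 [ 0.415  0.284 -0.004] [369. 211.]
scene cap 0.84 [0.438 0.177 0.006] [334. 200.]
scene cap 0.82 [0.506 0.11  0.   ] [304. 209.]
scene cap 0.8 [0.583 0.261 0.12 ] [346. 234.]
scene cap 0.71 [ 0.609  0.127 -0.005] [294. 239.]
scene cap_bar 0.94 [0.679 0.414 0.039] [380. 302.]
scene cap_bar 0.93 [0.607 0.126 0.041] [295. 232.]
scene cap_bar 0.91 [0.577 0.259 0.162] [348. 225.]
scene cap_bar 0.65 [0.504 0.11  0.043] [305. 202.]
scene mill_neck 0.83 [0.579 0.26  0.114] [346. 233.]
scene mill_neck 0.63 [ 0.636 -0.257  0.196] [168. 154.]
top paddle_eye 0.68 [ 0.631 -0.274  0.114] [322. 171.]
top paddle_eye 0.66 [ 0.635 -0.256  0.2  ] [321. 166.]
top paddle_eye 0.38 [ 0.434 -0.001  0.004] [247. 229.]
top cap 0.8 [0.509 0.11  0.   ] [217. 210.]
top cap 0.73 [0.437 0.179 0.002] [199. 230.]
top cap 0.69 [0.607 0.13  0.003] [211. 184.]
top cap 0.55 [0.677 0.415 0.003] [136. 168.]
top cap_bar 0.78 [0.503 0.108 0.046] [217. 211.]
top cap_bar 0.72 [0.609 0.124 0.046] [212. 182.]
top cap_bar 0.71 [0.679 0.415 0.046] [133. 165.]
top cap_bar 0.51 [0.585 0.26  0.166] [170. 185.]
top mill_neck 0.74 [0.583 0.26  0.124] [172. 187.]
```

View pics/11.png

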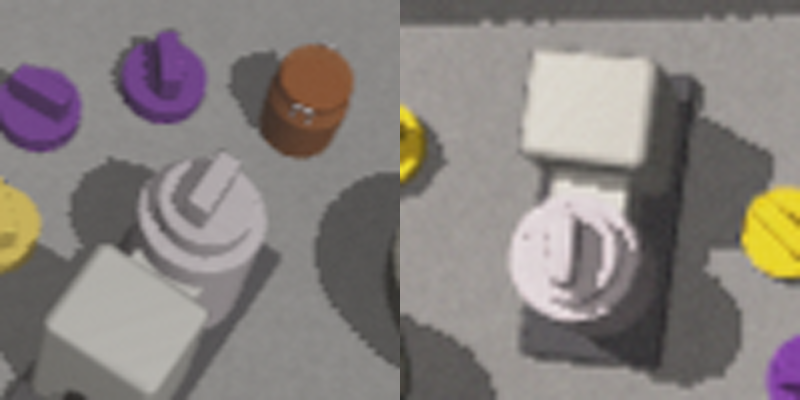

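Picture 11 shows the silver cap on the mill with its bar at scene px (348,225) and top px (171,187). The mill's yaw is about -0.11 from the base edges, and the axis is at about (0.581, 0.260). I'll go back over it with the tool pointing down.

```bash
python3 - <<'E'
from h import *
plan([.581,.260,.25],down(np.pi-.11))
E
```

```text
t 18.1 rot(tool) [ 0.152  0.487 -0.477] deg 40.0 then shift(new tool) [-0.0248  0.4809  0.0519] | shift(old tool) [0.2306 0.42   0.071 ]
```

Call:
{"fn": "drive_tool", "kwargs": {"steps": [[0,0,0,0.03,0.097,-0.095,0],[0,0,0,0.03,0.097,-0.095,0],[0,0,0,0.03,0.097,-0.095,0],[0,0,0,0.03,0.097,-0.095,0],[0,0,0,0.03,0.097,-0.095,0],[0,0.02,0,0,0,0,0],[0,0.035,0,0,0,0,0],[0,0.035,0,0,0,0,0],[0,0.035,0,0,0,0,0],[0,0.035,0,0,0,0,0],[0,0.035,0,0,0,0,0],[0,0.035,0,0,0,0,0],[0,0.035,0,0,0,0,0],[0,0.035,0,0,0,0,0],[0,0.035,0,0,0,0,0],[0,0.035,0,0,0,0,0],[0,0.035,0,0,0,0,0],[0,0.03,0,0,0,0,0],[0,0.02,0,0,0,0,0],[0,0,0,0,0,0,0]]}}

```text
t: 20.1
tcp_pos: [0.5508, 0.2578, 0.2889]
tcp_rot: [0.047, 0.999, 0.002, -0.015]
wrist_force: [-0.4, -0.5, -0.2]
finger_gap: 0.085
```

```bash
python3 - <<'E'
from h import *
state();plan([.581,.260,.128],down(np.pi-.11))
E
```

```text
{'t': np.float64(20.1), 'joint_pos': array([ 0.248,  0.44 ,  1.358,  0.012,  1.372, -1.231]), 'tcp_pos': array([0.551, 0.258, 0.289]), 'tcp_rot': array([ 0.047,  0.999,  0.002, -0.015]), 'wrist_force': array([-0.399, -0.455, -0.244]), 'finger_gap': np.float64(0.085)}
t 20.1 rot(tool) [ 0.002 -0.031  0.016] deg 2.0 then shift(new tool) [-0.0297  0.0055  0.1609] | shift(old tool) [-0.0348  0.0048  0.1599]
```

Call:
{"fn": "drive_tool", "kwargs": {"steps": [[-0.01,0.002,0,0,-0.031,0.016,0],[-0.014,0.0025,0.02,0,0,0,0],[-0.007,0.001,0.025,0,0,0,0],[0,0,0.025,0,0,0,0],[0,0,0.025,0,0,0,0],[0,0,0.015,0,0,0,0],[0,0,0,0,0,0,0],[0,0,0,0,0,0,0]]}}

```text
t: 20.9
tcp_pos: [0.5892, 0.2524, 0.1746]
tcp_rot: [0.061, 0.998, -0.001, 0.006]
wrist_force: [0.6, 0.3, 0.2]
finger_gap: 0.0856
```

```bash
python3 - <<'E'
from h import *
plan([.581,.260,.128],down(np.pi-.11))
E
```

```text
t 20.9 rot(tool) [-0.001  0.012 -0.012] deg 1.0 then shift(new tool) [0.009  0.0066 0.0466] | shift(old tool) [0.0096 0.0065 0.0465]
```

Call:
{"fn": "drive_tool", "kwargs": {"steps": [[0.008,0.006,0,0,0.012,-0.012,0],[0,0,0.015,0,0,0,0],[0,0,0.015,0,0,0,0],[0,0,0.008,0,0,0,0],[0,0,0,0,0,0,0],[0,0,0,0,0,0,0]]}}

```text
t: 21.5
tcp_pos: [0.5855, 0.2612, 0.143]
tcp_rot: [0.055, 0.998, 0.002, 0.006]
wrist_force: [1.1, 0.1, -0.2]
finger_gap: 0.0854
```

```bash
python3 - <<'E'
from h import *
plan([.581,.260,.128],down(np.pi-.11))
E
```

```text
t 21.5 rot(tool) [0.004 0.011 0.001] deg 0.7 then shift(new tool) [ 0.0043 -0.0017  0.015 ] | shift(old tool) [ 0.0045 -0.0018  0.015 ]
```

Call:
{"fn": "drive_tool", "kwargs": {"steps": [[0.004,-0.0015,0.004,0,0.01,0,0],[0,0,0.007,0,0,0,0],[0,0,0.003,0,0,0,0],[0,0,0,0,0,0,0],[0,0,0,0,0,0,0]]}}

```text
t: 22.0
tcp_pos: [0.5821, 0.2606, 0.13]
tcp_rot: [0.055, 0.999, 0.003, 0.002]
wrist_force: [0.2, -0.1, -0.3]
finger_gap: 0.0854
```

```bash
python3 - <<'E'
from h import *
plan([.581,.260,.128],down(np.pi-.11))
E
```

```text
t 22.0 rot(tool) [0.006 0.003 0.001] deg 0.4 then shift(new tool) [ 0.0011 -0.0008  0.002 ] | shift(old tool) [ 0.0011 -0.0008  0.002 ]
```

Call:
{"fn": "drive_tool", "kwargs": {"steps": [[0,0,0,0,0,0,200],[0,0,0,0,0,0,255],[0,0,0,0,0,0,255],[0,0,0,0,0,0,255],[0,0,0,0,0,0,255],[0,0,0,0,0,0,255],[0,0,0,0,0,0,255]], "squeeze": 50}}

```text
t: 22.7
tcp_pos: [0.5826, 0.2604, 0.1305]
tcp_rot: [0.054, 0.999, 0.003, 0.002]
wrist_force: [-0.3, -0.8, -0.9]
finger_gap: 0.0151
```

```bash
python3 - <<'E'
from h import *
s=state();print(s['moment'],s['tau']);plan([.581,.260,.128],down(np.pi-.11))
E
```

```text
{'t': np.float64(22.7), 'joint_pos': array([ 0.244,  0.635,  1.475,  0.004,  1.026, -1.22 ]), 'tcp_pos': array([0.583, 0.26 , 0.131]), 'tcp_rot': array([0.054, 0.999, 0.003, 0.002]), 'wrist_force': array([-0.342, -0.752, -0.945]), 'finger_gap': np.float64(0.015)}
[-0.06334467 -0.02732695 -0.00465464] [-2.38205044e-03 -4.65857720e+01 -1.54785866e+01  4.54835419e-02
 -1.51859882e-02  1.20135269e-02]
t 22.7 rot(tool) [0.005 0.004 0.001] deg 0.4 then shift(new tool) [ 0.0015 -0.0006  0.0025] | shift(old tool) [ 0.0015 -0.0006  0.0025]
```

The bar is gripped. I'll try counter-clockwise from above first (negative tool z), in small steps.

Call:
{"fn": "drive_tool", "kwargs": {"steps": [[0,0,0,0,0,-0.05,255],[0,0,0,0,0,-0.05,255],[0,0,0,0,0,-0.05,255],[0,0,0,0,0,-0.05,255]]}}

```text
t: 23.1
tcp_pos: [0.5818, 0.2601, 0.1305]
tcp_rot: [-0.049, 0.999, 0.002, 0.002]
wrist_force: [0.2, -0.7, -1.3]
finger_gap: 0.0146
```

```bash
python3 - <<'E'
from h import *
s=state();print(s['moment'].round(3));plan([.5826,.2604,.1305],down(np.pi-.11))
E
```

```text
{'t': np.float64(23.1), 'joint_pos': array([ 0.244,  0.635,  1.476,  0.004,  1.027, -1.427]), 'tcp_pos': array([0.582, 0.26 , 0.13 ]), 'tcp_rot': array([-0.049,  0.999,  0.002,  0.002]), 'wrist_force': array([ 0.205, -0.705, -1.334]), 'finger_gap': np.float64(0.015)}
[-0.043 -0.024  0.012]
t 23.1 rot(tool) [0.004 0.003 0.208] deg 11.9 then shift(new tool) [-0.0008  0.0004 -0.    ] | shift(old tool) [-0.0009  0.0002 -0.    ]
```

There's no torque after 0.21 rad, so this is the loosening direction. I'll continue to about 1.05 rad.

Call:
{"fn": "drive_tool", "kwargs": {"steps": [[0,0,0,0,0,-0.1,255],[0,0,0,0,0,-0.1,255],[0,0,0,0,0,-0.1,255],[0,0,0,0,0,-0.1,255],[0,0,0,0,0,-0.1,255],[0,0,0,0,0,-0.1,255],[0,0,0,0,0,-0.1,255],[0,0,0,0,0,-0.1,255],[0,0,0,0,0,-0.03,255],[0,0,0,0,0,0,255]]}}

```text
t: 24.1
tcp_pos: [0.5804, 0.2612, 0.1305]
tcp_rot: [-0.463, 0.886, 0.003, 0.001]
wrist_force: [0.2, -0.2, -0.3]
finger_gap: 0.0148
```

```bash
python3 - <<'E'
from h import *
s=state();print(s['moment'].round(3));plan([.5826,.2604,.1305],down(np.pi-.11))
snap('scene','12.png',(295,180,395,280),5)
E
```

```text
{'t': np.float64(24.1), 'joint_pos': array([ 0.244,  0.635,  1.476,  0.007,  1.029, -2.292]), 'tcp_pos': array([0.58 , 0.261, 0.13 ]), 'tcp_rot': array([-0.463,  0.886,  0.003,  0.001]), 'wrist_force': array([ 0.161, -0.157, -0.319]), 'finger_gap': np.float64(0.015)}
[-0.068 -0.046  0.046]
t 24.1 rot(tool) [0.006 0.003 1.072] deg 61.4 then shift(new tool) [-0.0023 -0.0005 -0.    ] | shift(old tool) [-0.0007 -0.0023 -0.    ]
```

View pics/12.png

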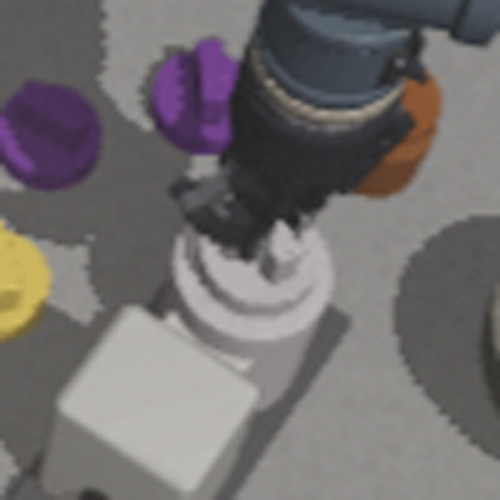

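Picture 12 shows the gripper on the bar at crop (280,240), and the bar has turned with it. I'll lift slowly at first and watch the force.

Call:
{"fn": "drive_tool", "kwargs": {"steps": [[0,0,-0.003,0,0,0,255],[0,0,-0.004,0,0,0,255],[0,0,-0.005,0,0,0,255]], "squeeze": 60}}

```text
t: 24.45
tcp_pos: [0.5796, 0.2609, 0.1417]
tcp_rot: [-0.462, 0.887, 0.003, 0.0]
wrist_force: [0.6, -0.0, -1.3]
finger_gap: 0.0147
```

Call:
{"fn": "drive_tool", "kwargs": {"steps": [[0,0,-0.008,0,0,0,255],[0,0,-0.012,0,0,0,255],[0,0,-0.018,0,0,0,255],[0,0,-0.02,0,0,0,255],[0,0,-0.02,0,0,0,255],[0,0,-0.015,0,0,0,255],[0,0,-0.008,0,0,0,255],[0,0,0,0,0,0,255],[0,0,0,0,0,0,255],[0,0,0,0,0,0,255]]}}

```text
t: 25.45
tcp_pos: [0.5792, 0.2604, 0.2533]
tcp_rot: [-0.462, 0.887, 0.003, 0.002]
wrist_force: [0.1, 0.0, -2.1]
finger_gap: 0.0147
```

```bash
python3 - <<'E'
from h import *
s=state();print('vel',np.abs(s['joint_vel']).max())
a=optics.get_image('scene');b=optics.get_image('top')
for c in ('scene','top'):
    for q in ('cap','mill_neck','paddle_eye','jar_a','pestle'):spot(c,q,6 if q=='cap' else 2)
cv2.imwrite('pics/13.png',cv2.resize(a[90:300,150:410],(780,630))[:590,:,::-1])
E
```

```text
{'t': np.float64(25.45), 'joint_pos': array([ 0.243,  0.497,  1.359,  0.007,  1.284, -2.289]), 'tcp_pos': array([0.579, 0.26 , 0.253]), 'tcp_rot': array([-0.462,  0.887,  0.003,  0.002]), 'wrist_force': array([ 0.125,  0.014, -2.087]), 'finger_gap': np.float64(0.015)}
vel 0.01104039629129816
scene cap 0.74 [0.438 0.175 0.004] [333. 200.]
scene cap 0.73 [ 0.68   0.412 -0.001] [376. 306.]
scene cap 0.73 [ 0.507  0.107 -0.001] [303. 209.]
scene cap 0.66 [0.579 0.26  0.245] [354. 210.]
scene cap 0.31 [0.576 0.257 0.287] [356. 200.]
scene cap 0.17 [ 0.417  0.281 -0.002] [368. 211.]
scene mill_neck 0.79 [0.578 0.261 0.116] [346. 233.]
scene paddle_eye 0.45 [ 0.605 -0.258 -0.002] [184. 184.]
scene jar_a 0.88 [ 0.417  0.283 -0.002] [368. 211.]
scene jar_a 0.59 [ 0.653  0.013 -0.004] [252. 234.]
scene pestle 0.84 [ 0.432 -0.    -0.001] [283. 176.]
scene pestle 0.55 [ 0.417  0.283 -0.003] [368. 211.]
top cap 0.73 [ 0.609  0.128 -0.001] [212. 184.]
top cap 0.58 [0.439 0.18  0.002] [199. 229.]
top cap 0.47 [0.511 0.11  0.   ] [217. 210.]
top cap 0.42 [0.582 0.258 0.243] [166. 183.]
top mill_neck 0.69 [0.579 0.258 0.122] [172. 189.]
top paddle_eye 0.62 [ 0.637 -0.256  0.199] [321. 165.]
top jar_a 0.71 [ 0.654  0.015 -0.001] [241. 172.]
top pestle 0.57 [ 0.436 -0.002  0.001] [247. 229.]
```

```bash
python3 -c "
from h import *
env.hand_in(); state()"
```

```text
the job is handed in; nothing more can be done
the job is handed in; nothing more can be done
```

The paddle hangs by its eye on the stand's peg, and the mill's cap is unscrewed and held in the gripper. I handed the job in at about 26 s.

- **Paddle:** The first grip closed on nothing because the real fingertips sit about 20 mm behind the reported tool point. I lowered the tool, gripped the handle and slid the eye down the peg. Once released, the paddle swung down to hang. The top camera's last reading still put the eye at the peg root, (0.637, -0.256, 0.199).
- **Cap:** Counter-clockwise from above turned freely. I turned it 1.07 rad with almost no torque and lifted it about 12 cm. The last readings put its underside at about 0.244 m, against the shoulder at 0.12 m. The tool points straight down, the arm is still, and the wrist reads about 2 N, roughly the cap's weight.
- **Bystanders:** Jars, pestle and the look-alike caps still found by the networks are within a few millimetres of their first positions.

**Failed or disagreeing checks:**
- **Joint 6:** It touched its limit twice while I tilted the paddle, reading -2.853 and -2.855 against -2.85. I turned it back at once, but it may count as passing its range.
- **Scene camera:** It gave no sensible eye reading at the end. It placed the eye on the stand's base with low confidence; the post hides the eye from there.
- **Final picture:** I could not view one because the limit of 12 was reached, so the last check rests on the networks and the state.

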